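# Stand the sawn fossil slabs on edge in the slotted drying rack

### The arm

A 6-joint arm with a two-finger parallel gripper is mounted at the origin on a cart in front of the work surface, level with it; the furniture and walls round the work are solid. World frame = base frame: x ahead of the robot, y to its left, z up, the work surface at z = 0. Lengths are in m, angles in rad, forces in N, time in s.
With the tool pointing down it reaches from about 0.25 to 0.775 m from the base axis. Payload 8.9 kg.
Tool frame: the origin (TCP) lies midway between the tips of the shut fingers; the grasp point (between the pads) lies 19 mm behind it; z points along the fingers, y is the line along which they close (so a half turn about z gives the same grasp; the last joint's range is limited). The gripper opens to 85 mm and grips with 20 to 120 N. Pads are 22 mm wide; open, the fingers measure 114 mm over their backs; the gripper's body (76 mm by 85 mm) begins 54 mm behind the grasp point. The pads swing forward as they close: fully open they stand 13 mm farther back than shut.
Start: joints at [-1.261, 0.291, -0.153, 1.127, 0, 1.431], TCP at [0.228, -0.473, 0.231] pointing down, gripper open.
Joint ranges: [-2.52, 2.52], [-0.91, 1.74], [-1.3, 1.37], [-1.96, 2.02], [-1.52, 1.47], [-3.14, 3.14]. Speed limits (rad/s): [2.22, 2.22, 2.79, 3.14, 3.14, 3.14].

### API

Orientations are given as a 3x3 rotation matrix whose columns are the frame's x, y, z axes.
In Python, from rig import telemetry, viewer, robot gives the robot as it stands.
- The arm moves only by the tool send_rows, never from a script. Its argument "motion" is a list that holds one entry, the list of rows, each a list of 7 numbers: the gripper command: -1 is fully open, 1 is shut, values between are in proportion, then the shift along the tool's x, y, z in mm, then the turn, a rotation vector about the tool's x, y, z in degrees. In form: [[[fingers, x, y, z, ax, ay, az], ...]]. A call has 1 to 8 rows; each row shifts and turns the commanded pose from where the row before left it, along the tool's axes as they then stand; what a row does not reach is not made up. A row lasts 1/12 s, in which the tool goes at most 41.7 mm and 7.16 degrees, less where a joint would pass 70% of its speed; a pose out of reach is approached as far as the arm can. A call with a gripper value outside its range is refused whole. The fingers move at their own pace and stop on an object; "force" is the grip in N (left out, the last holds). Time passes only in rows, so rows that do not move let the fingers close. It gives the time, the measured TCP pose, the force and the opening at its end, in the units of the state.
- telemetry.sense(): the state, without advancing time (a new reading comes with each control period).
- viewer.get_image(name): name is "scene" or "top"; returns (picture, depth): 480x640x3 uint8, blue, green, red; 480x640 float32, m along the optical axis (not along the pixel's ray), 0 where there is no reading.
- viewer.camera_info(name): a dict with "K" (3x3 intrinsics, pixels), "R" (3x3) and "t" (3): a world point X has camera coordinates R X + t. Camera axes: x right, y down, z forward; pixel columns grow to the right and rows downward; lengths in m; the calibration is good to about 2 mm. A picture is of the moment at which its call begins. camera_info takes no time and is no camera call.
- robot.finish_job(): hands the job in, once; it reports no verdict.
The state is a dict: "t": time; "q": joint angles; "qd": joint speeds; "tau": joint torques, N m; "tcp_pos": TCP position; "eef_rot": TCP orientation; "wrist_force": force on the tool from outside, world axes, zero at the start; "ft_torque": the same for the moment, N m; "gripper_width": finger opening in m.
Only numpy, scipy, OpenCV 4.12 (cv2) and the standard library are available. Lean on these libraries where they do the work, as an engineer would, in place of code of your own. Each camera call takes 0.05 s, during which the arm holds its last target. There are 200 camera calls.

### The job

Take the two sawn stone slabs off the leaning stand and stand each one upright in the slot of the wooden rack that it fits: the thick square-cornered slab in the wide slot, the thin slab with the clipped top corners in the narrow slot. Lower each slowly and gently to the slot's floor, top edge up as it is now, slide it gently along the slot until it meets the end board, and let go without dropping it. Leave the stone flakes and the brush where they lie.

Things in the scene. Friction and masses are not known exactly. Their poses are not given: they have to be found in the camera images.
- slab_thick: thick slab of sawn grey stone, square corners, coiled fossil on its front face: 80 long (own x) x 14 thick (own y) x 90 high (own z), 0.2 to 0.35 kg. Origin: middle of the lower long edge of the plain back face; the stone reaches 14 mm to own -y, 90 mm to own +z. At the start it leans 25 degrees from vertical on the stand, own z up the slope
- slab_thin: thin slab of the same stone, both top corners clipped 18 mm at 45 degrees, coiled fossil on its front face: 80 long (own x) x 8 thick (own y) x 90 high (own z), 0.1 to 0.2 kg. Origin and start as with the thick slab; the stone reaches 8 mm to own -y
- slab_thick_foot (a point): centre of the thick slab's underside (half its length and half its thickness); axes as the slab's
- slab_thin_foot (a point): centre of the thin slab's underside; axes as the slab's
- stand: fixed leaning stand, base 100 (x) x 150 (y) x 10 mm, origin under its centre. Two places 62 mm apart along own y, taken by either slab: sloped seat 28 mm above the bench, lip 7 mm high in front (-y), behind the slab two steel rods (9 mm thick, 60 mm apart along x, 65 mm up the slope) with the middle free for a finger. Slab tops lean to own +y
- rack: fixed wooden rack, base 124 (x) x 130 (y) x 12 mm, origin under its centre. Two slots along own x, 54 mm apart (wide at +y, narrow at -y), 104 mm long, solid wood between them, cheeks 8 mm thick outside, all 36 mm high above the slot floor, the top 8 mm flared 5 mm outwards. An end board, 46 mm above the floor, closes the +x end; the -x end is open
- slot_wide (a point): on the floor of the wide slot (17 mm wide, 12 mm above the bench), where the centre of a slab's underside lies when the slab touches the end board, 40 mm before that board; x along the slot to the end board, y across, z up
- slot_narrow (a point): the same point in the narrow slot (11 mm wide); x along the slot to the end board, y across, z up
- flake_2: flat brown chip of ironstone, 43 x 68 x 14 mm, lying loose behind the rack and stand; origin at the centre of its underside
- flake_4: flat brown chip of ironstone, 38 x 58 x 13 mm, lying loose behind the rack and stand; origin at the centre of its underside
- bristle_brush: flat brush with a wooden handle, 202 x 48 x 15 mm, lying loose on the right; origin at the centre of its underside

How it is judged:
By the outcome, as a careful person would: the job done as asked, in the order asked, and still so for the second after the job is handed in, with the robot touching nothing.
It also fails if it takes over 66 s, if anything falls off the work surface, if the arm or the gripper's body presses on something with over 40 N, if the wrist force passes 120 N, or if a joint passes its speed limit or range.

## Working session

There is one attempt and no reset: what is moved stays moved. The work goes in short steps, Python scripts to look and compute and a tool call to move; the robot and the scene stay as the last step left them, time stands still between calls to the robot, and variables do not carry over. Pictures are saved under pics/ and viewed, on a budget of 10 in all, crops included, one or two more only if the job needs it, and the job is handed in when it is done.

Besides the shell and the picture viewer there is one more tool, called as a command line: name --argument value ..., lists and objects as JSON in quotes. send_rows: Moves the arm, as the interface text tells. Its arguments: {"type":"object","properties":{"motion":{"type":"array"},"force":{"type":"number"}},"required":["motion"]}

```bash
mkdir -p pics; ls
python3 - <<'E'
from rig import telemetry, viewer, robot
import cv2,numpy as np
for n in("scene","top"):
    im,d=viewer.get_image(n);cv2.imwrite(f"pics/{n}0.png",im);np.save(f"pics/{n}0.npy",d)
    c=viewer.camera_info(n);print(n,c, (d>0).mean())
print(telemetry.sense())
E
```

```text
pics
scene {'K': array([[582.40280597,   0.        , 323.62773674],
       [  0.        , 582.40280597, 243.52012401],
       [  0.        ,   0.        ,   1.        ]]), 'R': array([[-0.86391678, -0.50342039, -0.01468704],
       [-0.33168344,  0.59066074, -0.73559907],
       [ 0.37899063, -0.63062493, -0.67725793]]), 't': array([0.53921793, 0.27549139, 0.88188342])} 0.9882649739583333
top {'K': array([[465.13250081,   0.        , 318.16919082],
       [  0.        , 465.13250081, 243.66123814],
       [  0.        ,   0.        ,   1.        ]]), 'R': array([[ 0.01494938, -0.9996886 ,  0.01998024],
       [-0.98569282, -0.01808938, -0.16757816],
       [ 0.1678874 , -0.01718919, -0.9856563 ]]), 't': array([-0.03784373,  0.62427871,  0.81490701])} 0.9961881510416667
{'t': 0.1, 'q': array([-1.26127782e+00,  2.91170766e-01, -1.53996489e-01,  1.12668284e+00,
       -1.40290042e-05,  1.43146837e+00]), 'qd': array([ 0.00085264, -0.00151334,  0.00270212,  0.00053785,  0.00217277,
       -0.00041868]), 'tau': array([ 6.92263675e-04, -5.37977171e+01,  3.31918859e+01,  9.34336684e-03,
       -2.26478464e-04,  1.57055331e-05]), 'tcp_pos': array([ 0.22768881, -0.47266459,  0.23083764]), 'eef_rot': array([[ 9.00948272e-01,  4.33926375e-01, -3.34341312e-04],
       [ 4.33926483e-01, -9.00947728e-01,  9.99423733e-04],
       [ 1.32452272e-04, -1.04550864e-03, -9.99999445e-01]]), 'wrist_force': array([ 0.54990509, -0.11445764, -0.74695982]), 'ft_torque': array([-0.04498963,  0.01883979,  0.01621112]), 'gripper_width': 0.08522367358225247}
```

View pics/scene0.png

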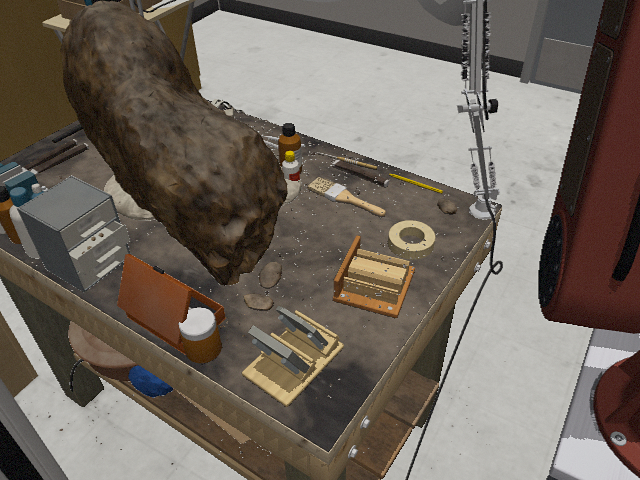

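View pics/top0.png

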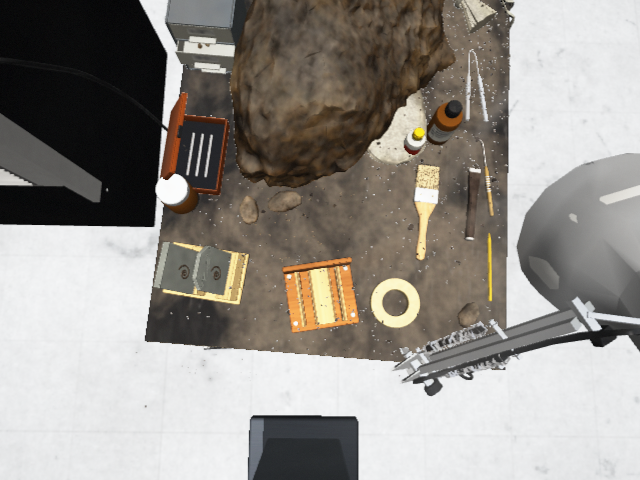

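Scene view: the stand with both slabs is near (290,350) and the rack near (375,280). Top view: the stand is at (205,272), and the rack at (320,297) has its end board facing away from the robot (up in the image). I'll look closer.

```bash
cat > h.py <<'E'
import cv2,numpy as np
from rig import telemetry, viewer, robot
def cloud(n,im=None,d=None):
    if d is None: im,d=viewer.get_image(n)
    c=viewer.camera_info(n);K=c["K"];v,u=np.mgrid[:480,:640]
    P=np.stack([(u-K[0,2])/K[0,0]*d,(v-K[1,2])/K[1,1]*d,d],-1)
    return im,(P-c["t"])@c["R"]          # world points per pixel
def ray(n,u,v,z):                        # pixel -> world point at height z
    c=viewer.camera_info(n);C=-c["R"].T@c["t"]
    r=c["R"].T@np.linalg.inv(c["K"])@np.array([u,v,1.]);return C+r*(z-C[2])/r[2]
def proj(n,X):
    c=viewer.camera_info(n);p=c["K"]@(c["R"]@np.asarray(X,float)+c["t"]);return p[:2]/p[2]
E
python3 - <<'E'
from h import *
a=cv2.imread("pics/scene0.png");b=cv2.imread("pics/top0.png")
c1=cv2.resize(a[220:410,235:425],(400,400),interpolation=2);c2=cv2.resize(b[235:310,150:260],(400,273),interpolation=2)
c3=cv2.resize(b[250:340,275:365],(327,327),interpolation=2)
o=np.zeros((600,800,3),np.uint8);o[:400,:400]=c1;o[:273,400:]=c2;o[273:,400:727]=c3;cv2.imwrite("pics/crop1.png",o)
for n,im,(u0,u1,v0,v1) in(("scene",a,(235,425,220,410)),("top",b,(150,370,235,340))):
    _,W=cloud(n,im,np.load(f"pics/{n}0.npy"));print(n)
    # bench height
    z=W[v0:v1,u0:u1,2];print("bench z",np.median(z[abs(z)<.008]), "cam",-viewer.camera_info(n)["R"].T@viewer.camera_info(n)["t"])
    for u,v in ([(255,375),(290,400),(340,345),(248,340),(305,370),(277,312),(333,345),(345,265),(335,300),(412,310),(400,280)] if n=="scene" else [(175,265),(215,270),(165,245),(240,300),(320,290),(285,270),(350,262),(355,325),(292,330)]):
        print(u,v,W[v,u].round(4))
E
```

```text
scene
bench z -0.00047112483036375016 cam [0.2229898  0.66486902 0.80783327]
255 375 [0.6078 0.2497 0.01  ]
290 400 [0.5336 0.2599 0.0087]
340 345 [0.5176 0.1272 0.0082]
248 340 [ 0.6658  0.1904 -0.0015]
305 370 [0.5308 0.2176 0.0383]
277 312 [ 0.6571  0.1123 -0.0012]
333 345 [0.5217 0.144  0.0246]
345 265 [ 0.5809 -0.0052  0.0549]
335 300 [0.577  0.0392 0.0044]
412 310 [ 0.4456 -0.0128 -0.0011]
400 280 [ 0.4799 -0.0272  0.047 ]
top
bench z 0.00045675900831434026 cam [ 0.47910016 -0.01253154  0.90858983]
175 265 [0.5755 0.224  0.0925]
215 270 [0.5706 0.1587 0.0674]
165 245 [0.6077 0.2379 0.1116]
240 300 [0.5201 0.1198 0.0097]
320 290 [ 0.5391 -0.0323  0.0457]
285 270 [0.5742 0.0329 0.0552]
350 262 [ 0.5917 -0.0873  0.0507]
355 325 [ 0.4761 -0.1017  0.0007]
292 330 [0.465  0.019  0.0099]
```

View pics/crop1.png

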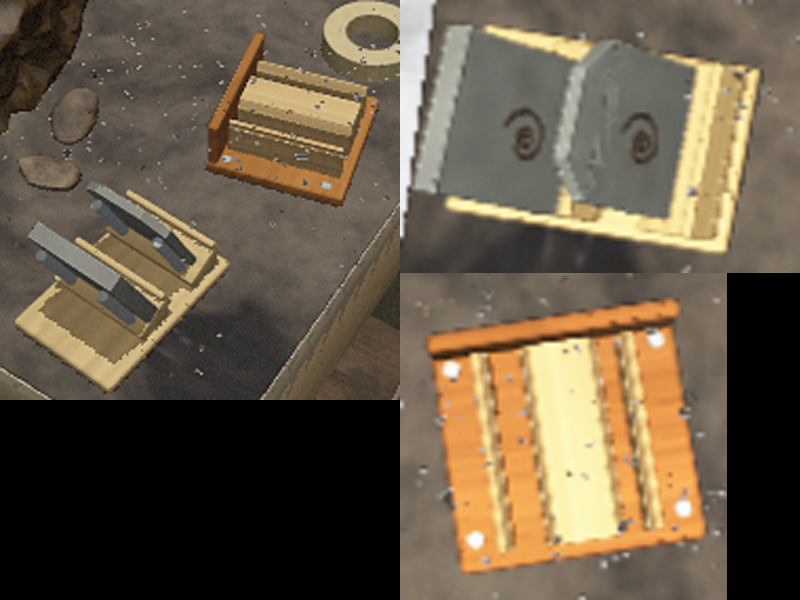

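The crop shows the thick slab at +y (crop left) and the thin, clipped slab at −y. In the rack the wide slot is at +y (left), and the end board is at the far end (+x). Next I'll fit poses from the wood and grey masks with depth.

Run:
```python
from h import *
for n in("top","scene"):
    im=cv2.imread(f"pics/{n}0.png");_,W=cloud(n,im,np.load(f"pics/{n}0.npy"))
    hsv=cv2.cvtColor(im,cv2.COLOR_BGR2HSV);H,S,V=[hsv[...,i].astype(int) for i in range(3)]
    x,y,z=W[...,0],W[...,1],W[...,2]
    wood=(S>70)&(V>110)&(H<32)
    for nm,bx in(("rack",(.42,.62,-.13,.06)),("stand",(.49,.66,.085,.29))):
        m=(x>bx[0])&(x<bx[1])&(y>bx[2])&(y<bx[3])
        base=m&wood&(z>.005)&(z<.017)
        k=cv2.morphologyEx(base.astype(np.uint8),cv2.MORPH_OPEN,np.ones((2,2)))>0
        r=cv2.minAreaRect(np.float32(W[k][:,:2]*1000));print(n,nm,k.sum(),np.round(r[0],1),np.round(r[1],1),round(r[2],1),"zmed",np.median(z[k]).round(4))
        if nm=="rack":
            for lo,hi in((.042,.053),(.0535,.066)):
                k=m&(z>lo)&(z<hi)&wood; p=W[k][:,:2]*1000
                if len(p)>10:
                    r=cv2.minAreaRect(np.float32(p));print("  z",lo,len(p),np.round(r[0],1),np.round(r[1],1),round(r[2],1),np.median(W[k][:,2]))
    grey=(S<60)&(x>.49)&(x<.66)&(y>.1)&(y<.3)&(z>.03)
    for lab,ml in (("thick",y>.19),("thin",y<.178)) :
        k=cv2.erode((grey&ml).astype(np.uint8),np.ones((3,3)))>0
        if n=="top":
            p=W[k]
            for it in range(6):
                c=p.mean(0);nv=np.linalg.svd(p-c,full_matrices=False)[2][2];nv*=np.sign(nv[2]);
                q=W[k];p=q[abs((q-c)@nv)<.003]
            print(lab,k.sum(),len(p),"n",nv.round(3),"c",c.round(4),"tilt",90-np.degrees(np.arcsin(nv[2])),"yaw of -n",np.degrees(np.arctan2(nv[0],-nv[1])))
        g=W[grey&ml];print("  extent",g.min(0).round(3),g.max(0).round(3))
        # top corner points
        t=g[g[:,2]>g[:,2].max()-.006];print("  top pts",len(t),t.mean(0).round(4),cv2.minAreaRect(np.float32(t[:,:2]*1000)))
```

```text
top rack 2091 [524.6 -38. ] [112.9 131. ] 9.4 zmed 0.0125
  z 0.042 1344 [539.5 -30.6] [136.7 127.9] 8.8 0.04737309691475386
  z 0.0535 372 [560.8 -29.4] [ 61.5 129. ] 9.3 0.058109166167039115
top stand 496 [557.2 118.4] [286.2 105.1] 79.3 zmed 0.0095
thick 1293 1147 n [-0.129 -0.895  0.428] c [0.5698 0.2222 0.0855] tilt 64.67263060094672 yaw of -n -8.213692433970644
  extent [0.53  0.198 0.035] [0.613 0.252 0.118]
  top pts 265 [0.574  0.2383 0.114 ] ((574.1097412109375, 239.4923858642578), (14.775060653686523, 79.22838592529297), 81.68067169189453)
thin 901 899 n [-0.127 -0.897  0.423] c [0.5717 0.1611 0.0754] tilt 64.96235016149774 yaw of -n -8.084039339522457
  extent [0.502 0.106 0.034] [0.644 0.178 0.115]
  top pts 32 [0.584  0.1764 0.1118] ((582.7857055664062, 175.17213439941406), (5.526395320892334, 31.292133331298828), 86.78279113769531)
scene rack 764 [415.2 297.6] [131.5 818.4] 18.5 zmed 0.0109
  z 0.042 1073 [527.2 -16.9] [102.3 121.8] 9.1 0.04625919586741025
  z 0.0535 224 [586.8 -24.7] [  9.2 130.4] 9.5 0.057174911835470285
scene stand 2289 [446.2 421.9] [165.1 638.8] 28.1 zmed 0.0092
  extent [0.53 0.19 0.03] [0.615 0.254 0.118]
  top pts 213 [0.5729 0.2405 0.1137] ((573.721923828125, 243.15589904785156), (14.58738899230957, 81.14756774902344), 82.98208618164062)
  extent [0.502 0.105 0.03 ] [0.645 0.178 0.112]
  top pts 9 [0.5918 0.1768 0.1102] ((589.0992431640625, 177.1829833984375), (1.5910624265670776, 22.494003295898438), 82.24646759033203)
```

```bash
python3 - <<'E'
from h import *
for n in("top","scene"):
    im=cv2.imread(f"pics/{n}0.png");_,W=cloud(n,im,np.load(f"pics/{n}0.npy"))
    P=W.reshape(-1,3);P=P[(P[:,2]>.06)&(P[:,0]>0.1)&(P[:,0]<.9)&(P[:,1]>-.6)&(P[:,1]<.5)]
    ij=np.c_[np.floor(P[:,0]/.08),np.floor(P[:,1]/.08)].astype(int)
    print(n,"x y zmin zmax n")
    for k in np.unique(ij,axis=0):
        q=P[(ij==k).all(1)]
        if len(q)>25: print((k*.08).round(2),q[:,2].min().round(2),q[:,2].max().round(2),len(q))
E
python3 - <<'E'
import sys;sys.path.insert(0,'.')
from h import *
from scipy.spatial.transform import Rotation as Ro
R0=telemetry.sense()["eef_rot"]
a,t=np.radians(-8.2),np.radians(25)
sx=np.array([np.cos(a),np.sin(a),0]);yh=np.array([-np.sin(a),np.cos(a),0]);zh=np.array([0,0,1.])
sy=np.cos(t)*yh-np.sin(t)*zh;sz=np.sin(t)*yh+np.cos(t)*zh
Rv=np.c_[-sx,yh,-zh];Rt=np.c_[-sx,sy,-sz]
print("to vertical",np.degrees(Ro.from_matrix(R0.T@Rv).as_rotvec()),"then tilt",np.degrees(Ro.from_matrix(Rv.T@Rt).as_rotvec()))
E
```

```text
top x y zmin zmax n
[ 0.4  -0.32] 0.11 0.57 168
[ 0.4  -0.24] 0.23 0.6 4499
[ 0.4  -0.16] 0.31 0.46 2096
[ 0.4  -0.08] 0.91 0.91 1171
[ 0.48 -0.32] 0.43 0.58 4981
[ 0.48 -0.24] 0.43 0.58 5636
[0.48 0.08] 0.06 0.07 33
[0.48 0.16] 0.06 0.12 728
[0.48 0.24] 0.1 0.12 90
[ 0.56 -0.32] 0.06 0.56 4328
[ 0.56 -0.24] 0.06 0.54 2448
[ 0.56 -0.08] 0.06 0.06 30
[0.56 0.08] 0.06 0.08 191
[0.56 0.16] 0.06 0.12 1290
[0.56 0.24] 0.11 0.12 95
[ 0.64 -0.24] 0.06 0.07 38
[0.64 0.16] 0.06 0.08 256
[0.64 0.24] 0.06 0.08 265
[ 0.72 -0.16] 0.12 0.2 593
[ 0.72 -0.08] 0.06 0.24 2865
[0.72 0.  ] 0.06 0.24 3536
[0.72 0.08] 0.06 0.23 1141
[0.72 0.16] 0.06 0.14 475
[0.72 0.24] 0.06 0.12 366
[ 0.8  -0.32] 0.06 0.13 752
[ 0.8  -0.24] 0.06 0.15 443
[ 0.8  -0.16] 0.1 0.25 2168
[ 0.8  -0.08] 0.2 0.28 3169
[0.8 0. ] 0.23 0.28 3231
[0.8  0.08] 0.14 0.27 1271
[0.8  0.16] 0.1 0.14 363
[0.8  0.24] 0.06 0.11 165
[ 0.88 -0.32] 0.06 0.13 44
[ 0.88 -0.24] 0.11 0.16 172
[ 0.88 -0.16] 0.15 0.25 497
[ 0.88 -0.08] 0.25 0.29 715
[0.88 0.  ] 0.27 0.29 779
[0.88 0.08] 0.22 0.27 225
[0.88 0.48] 0.18 0.21 100
scene x y zmin zmax n
[0.
[... 461 characters left out ...]
4 0.16] 0.06 0.08 178
[0.64 0.24] 0.06 0.08 464
[ 0.72 -0.16] 0.12 0.2 188
[ 0.72 -0.08] 0.08 0.24 1692
[0.72 0.  ] 0.06 0.24 3256
[0.72 0.08] 0.06 0.23 2759
[0.72 0.16] 0.07 0.13 593
[0.72 0.24] 0.06 0.12 1281
[ 0.8  -0.32] 0.06 0.13 485
[ 0.8  -0.24] 0.06 0.1 281
[ 0.8  -0.16] 0.16 0.24 106
[ 0.8  -0.08] 0.2 0.27 1181
[0.8 0. ] 0.23 0.28 1985
[0.8  0.08] 0.06 0.27 3279
[0.8  0.16] 0.09 0.13 727
[0.8  0.24] 0.06 0.11 902
[ 0.88 -0.32] 0.06 0.13 58
[ 0.88 -0.08] 0.25 0.28 177
[0.88 0.  ] 0.26 0.29 448
[0.88 0.08] 0.06 0.27 647
[0.88 0.16] 0.09 0.13 42
[0.88 0.24] 0.06 0.1 53
to vertical [-1.36123077e-02 -7.93156626e-02 -1.46082974e+02] then tilt [2.50000000e+01 1.54219018e-16 1.41259592e-16]
```

send_rows --motion '[[[-1,16,-27,0,0,0,0],[-1,16,-27,0,0,0,0],[-1,16,-27,0,0,0,0],[-1,16,-27,0,0,0,0],[-1,16,-27,0,0,0,0],[-1,16,-27,0,0,0,0],[-1,16,-27,0,0,0,0],[-1,16,-27,0,0,0,0]]]'

```text
t: 0.77
tcp_pos: [0.2491, -0.2213, 0.2311]
eef_rot: [[0.901, 0.433, -0.0], [0.433, -0.901, 0.0], [0.0, -0.0, -1.0]]
wrist_force: [0.3, 0.2, 0.0]
gripper_width: 0.0851
```

send_rows --motion '[[[-1,19,-28,-4,0,0,0],[-1,19,-28,-4,0,0,0],[-1,19,-28,-4,0,0,0],[-1,19,-28,-4,0,0,0],[-1,19,-28,-4,0,0,0],[-1,19,-28,-4,0,0,0],[-1,19,-28,-4,0,0,0],[0.06,19,-28,-4,0,0,0]]]' --force 50

```text
t: 1.43
tcp_pos: [0.2888, 0.0466, 0.2636]
eef_rot: [[0.901, 0.434, 0.001], [0.434, -0.901, -0.0], [0.001, 0.0, -1.0]]
wrist_force: [2.7, -0.8, 0.3]
gripper_width: 0.0759
```

send_rows --motion '[[[0.06,0,0,0,0,0,-7],[0.06,0,0,0,0,0,-7],[0.06,0,0,0,0,0,-7],[0.06,0,0,0,0,0,-7],[0.06,0,0,0,0,0,-7],[0.06,0,0,0,0,0,-7],[0.06,0,0,0,0,0,-7],[0.06,0,0,0,0,0,-7]]]'

```text
t: 2.1
tcp_pos: [0.2889, 0.045, 0.2631]
eef_rot: [[0.138, 0.99, -0.0], [0.99, -0.138, 0.0], [-0.0, -0.0, -1.0]]
wrist_force: [0.2, -1.0, -0.5]
gripper_width: 0.0403
```

send_rows --motion '[[[0.06,0,0,0,0,0,-7],[0.06,0,0,0,0,0,-7],[0.06,0,0,0,0,0,-7],[0.06,0,0,0,0,0,-7],[0.06,0,0,0,0,0,-7],[0.06,0,0,0,0,0,-7],[0.06,0,0,0,0,0,-7],[0.06,0,0,0,0,0,-7]]]'

```text
t: 2.77
tcp_pos: [0.2889, 0.0449, 0.2631]
eef_rot: [[-0.744, 0.668, -0.0], [0.668, 0.744, 0.0], [0.0, -0.0, -1.0]]
wrist_force: [0.4, -0.4, -0.6]
gripper_width: 0.0404
```

send_rows --motion '[[[0.06,0,0,0,0,0,-7],[0.06,0,0,0,0,0,-7],[0.06,0,0,0,0,0,-7],[0.06,0,0,0,0,0,-7],[0.06,0,0,0,0,0,-6],[0.06,0,0,0,0,0,0]]]'

```text
t: 3.27
tcp_pos: [0.2889, 0.0449, 0.2632]
eef_rot: [[-0.99, 0.139, -0.0], [0.139, 0.99, 0.0], [0.0, 0.0, -1.0]]
wrist_force: [0.4, 0.1, -0.1]
gripper_width: 0.0399
```

send_rows --motion '[[[0.06,-25.4,27.3,6.8,0,0,0],[0.06,-25.4,27.3,6.8,0,0,0],[0.06,-25.4,27.3,6.8,0,0,0],[0.06,-25.4,27.3,6.8,0,0,0],[0.06,-25.4,27.3,6.8,0,0,0],[0.06,-25.4,27.3,6.8,0,0,0],[0.06,-25.4,27.3,6.8,0,0,0],[0.06,-25.4,27.3,6.8,0,0,0]]]'

```text
t: 3.93
tcp_pos: [0.5227, 0.2331, 0.208]
eef_rot: [[-0.989, 0.148, -0.001], [0.148, 0.989, -0.0], [0.001, -0.0, -1.0]]
wrist_force: [-0.1, -0.6, 0.9]
gripper_width: 0.04
```

send_rows --motion '[[[0.06,-25.4,27.3,6.8,0,0,0],[0.06,-25.4,27.3,6.8,0,0,0],[0.06,0,0,0,6.25,0,0],[0.06,0,0,0,6.25,0,0],[0.06,0,0,0,6.25,0,0],[0.06,0,0,0,6.25,0,0],[0.06,0,0,0,0,0,0]]]'

```text
t: 4.52
tcp_pos: [0.5782, 0.2805, 0.1896]
eef_rot: [[-0.99, 0.128, -0.067], [0.144, 0.893, -0.427], [0.005, -0.432, -0.902]]
wrist_force: [0.2, 1.0, -2.7]
gripper_width: 0.04
```

send_rows --motion '[[[0.06,0,0,20,0,0,0],[0.06,0,0,20,0,0,0],[0.06,0,0,15,0,0,0],[0.06,0,0,5,0,0,0],[0.06,0,0,0,0,0,0]]]'

```text
t: 4.93
tcp_pos: [0.5756, 0.2523, 0.1404]
eef_rot: [[-0.989, 0.133, -0.063], [0.147, 0.897, -0.418], [0.001, -0.422, -0.906]]
wrist_force: [-0.2, 0.4, 0.9]
gripper_width: 0.0402
```

Run:
```python
from h import *
s=telemetry.sense();print(s["t"],s["tcp_pos"].round(4),s["eef_rot"].round(3).tolist(),s["q"].round(2))
o=np.zeros((400,800,3),np.uint8)
for i,n in enumerate(("scene","top")):
    im,d=viewer.get_image(n);cv2.imwrite(f"pics/{n}1.png",im);np.save(f"pics/{n}1.npy",d)
    top=np.array([.5735,.242,.1135])
    u,v=proj(n,top).astype(int);c=cv2.resize(im[v-60:v+60,u-60:u+60],(400,400),interpolation=2);o[:,400*i:400*i+400]=c
    for P in(top,s["tcp_pos"],s["tcp_pos"]+.03*s["eef_rot"][:,2]):
        p=((proj(n,P)-(u-60,v-60))*400/120).astype(int)+(400*i,0);cv2.circle(o,tuple(map(int,p)),3,(0,0,255),-1)
cv2.imwrite("pics/pre1.png",o)
```

```text
4.9333 [0.5756 0.2523 0.1404] [[-0.989, 0.133, -0.063], [0.147, 0.897, -0.418], [0.001, -0.422, -0.906]] [ 0.47  0.79  0.36  1.41 -0.35  0.67]
```

View pics/pre1.png

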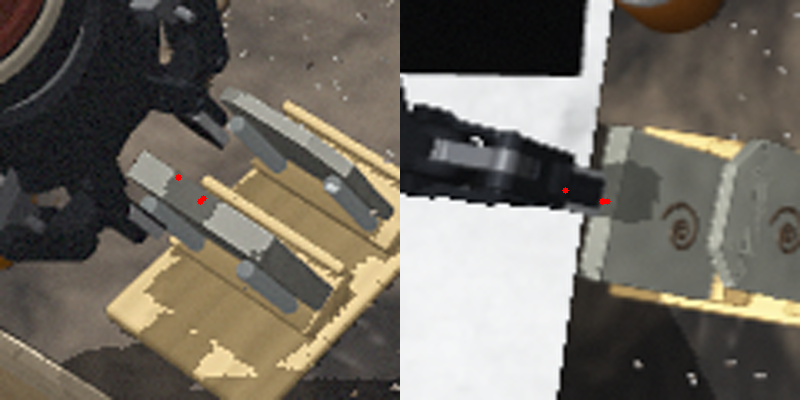

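The scene and top views agree: the projected grasp axis hits the middle of the thick slab's top face, at (202,199) left and (604,201) right. I'll descend with a 2 mm correction and grip.

send_rows --motion '[[[0.06,0,1.8,5,0,0,0],[0.06,0,0,15,0,0,0],[0.06,0,0,15,0,0,0],[0.06,0,0,15,0,0,0],[0.06,0,0,15,0,0,0],[0.06,0,0,5,0,0,0],[0.06,0,0,0,0,0,0]]]'

```text
t: 5.62
tcp_pos: [0.5718, 0.2253, 0.0761]
eef_rot: [[-0.989, 0.131, -0.062], [0.145, 0.897, -0.418], [0.001, -0.423, -0.906]]
wrist_force: [0.2, 0.1, 0.7]
gripper_width: 0.0402
```

send_rows --motion '[[[0.4,0,0,0,0,0,0],[0.6,0,0,0,0,0,0],[0.8,0,0,0,0,0,0],[1,0,0,0,0,0,0],[1,0,0,0,0,0,0],[1,0,0,0,0,0,0],[1,0,0,0,0,0,0]]]' --force 50

```text
t: 6.2
tcp_pos: [0.573, 0.2265, 0.0778]
eef_rot: [[-0.99, 0.131, -0.059], [0.144, 0.897, -0.417], [-0.002, -0.421, -0.907]]
wrist_force: [0.2, 3.7, 5.8]
gripper_width: 0.0138
```

send_rows --motion '[[[1,0,0,-2,0,0,0],[1,0,0,-4,0,0,0],[1,0,0,-6,0,0,0],[1,0,-1,-8,0,0,0],[1,0,-1,-10,0,0,0],[1,0,0,-15,0,0,0],[1,0,0,-15,0,0,0],[1,0,0,-15,0,0,0]]]'

```text
t: 6.87
tcp_pos: [0.5766, 0.2558, 0.1471]
eef_rot: [[-0.99, 0.131, -0.06], [0.144, 0.897, -0.418], [-0.0, -0.422, -0.906]]
wrist_force: [0.7, -0.2, -1.8]
gripper_width: 0.0132
```

send_rows --motion '[[[1,0,0,-20,0,0,0],[1,0,0,-25,0,0,0],[1,0,0,-25,0,0,0],[1,0,0,-25,0,0,0],[1,0,0,-15,0,0,0],[1,0,0,0,0,0,0],[1,0,0,0,0,0,0]]]'

```text
t: 7.45
tcp_pos: [0.5835, 0.3018, 0.2456]
eef_rot: [[-0.99, 0.131, -0.059], [0.144, 0.897, -0.417], [-0.001, -0.422, -0.907]]
wrist_force: [0.8, 0.9, -2.2]
gripper_width: 0.0136
```

Run:
```python
from h import *
s=telemetry.sense();print(s["t"],s["tcp_pos"].round(4),s["wrist_force"].round(2),s["ft_torque"].round(3),s["q"].round(2))
for n in("scene","top"):
    im,d=viewer.get_image(n);cv2.imwrite(f"pics/{n}2.png",im);np.save(f"pics/{n}2.npy",d)
    # thin slab
    _,W=cloud(n,im,d);S=cv2.cvtColor(im,cv2.COLOR_BGR2HSV)[...,1]
    x,y,z=W[...,0],W[...,1],W[...,2]
    g=(S<60)&(x>.50)&(x<.63)&(y>.12)&(y<.19)&(z>.085)&(z<.125)
    l,L,st,_=cv2.connectedComponentsWithStats(g.astype(np.uint8));k=L==1+st[1:,4].argmax()
    print(n,k.sum(),W[k].min(0).round(4),W[k].max(0).round(4))
    ex=np.array([.99,-.143]);p=W[k];xx=p[:,:2]@ex
    for lo in(.088,.094,.100,.106): 
        m=(p[:,2]>lo)&(p[:,2]<lo+.006)
        if m.sum():print("  z",lo,m.sum(),"slab-x range",np.percentile(xx[m],[2,98]).round(4),"y' range",np.percentile(p[m][:,:2]@[.143,.99],[2,98]).round(4))
```

```text
7.45 [0.5835 0.3018 0.2456] [ 0.83  0.85 -2.16] [ 0.648 -0.104 -0.003] [ 0.53  0.86  0.76  1.75 -0.34  0.72]
scene 312 [0.5318 0.1695 0.085 ] [0.6103 0.1895 0.1146]
  z 0.088 26 slab-x range [0.5019 0.5791] y' range [0.2514 0.2596]
  z 0.094 51 slab-x range [0.5023 0.5793] y' range [0.2537 0.2622]
  z 0.1 53 slab-x range [0.5072 0.5747] y' range [0.2553 0.2653]
  z 0.106 139 slab-x range [0.5156 0.5663] y' range [0.2588 0.267 ]
top 604 [0.5325 0.159  0.085 ] [0.6118 0.1871 0.1153]
  z 0.088 114 slab-x range [0.5024 0.5793] y' range [0.2464 0.2511]
  z 0.094 122 slab-x range [0.5031 0.5803] y' range [0.2494 0.2574]
  z 0.1 107 slab-x range [0.5074 0.5745] y' range [0.2518 0.2603]
  z 0.106 160 slab-x range [0.5148 0.5684] y' range [0.2548 0.2653]
```

Run:
```python
from h import *
a=np.radians(9.3);ex=np.array([np.cos(a),np.sin(a)]);ey=np.array([-np.sin(a),np.cos(a)])
C=np.array([.5301,-.0371])
for n in("top","scene"):
    im=cv2.imread(f"pics/{n}0.png");_,W=cloud(n,im,np.load(f"pics/{n}0.npy"))
    q=W[...,:2]-C;X=q@ex;Y=q@ey;Z=W[...,2]
    b=(X>-.04)&(X<.04)&(abs(Y)<.07)
    print(n,"heights by Y (mm): median z")
    for y0 in range(-50,52,2):
        m=b&(Y*1000>=y0)&(Y*1000<y0+2)
        if m.sum()>3: print(f"{y0}:{np.percentile(Z[m],80)*1000:.0f}",end=" ")
    print()
    # yaw from the block edges: contour of points near top level
    k=(Z>.043)&(Z<.053)&(X>-.055)&(X<.05)&(abs(Y)<.03)
    p=np.float32(np.c_[X[k],Y[k]]*1000);r=cv2.minAreaRect(p);print("block",np.round(r[0],1),np.round(r[1],1),round(r[2],2))
    m=(Z>.05)&(Z<.066)&(X>.04)&(abs(Y)<.075);p=np.c_[X[m],Y[m]]*1000
    print("board top X",np.percentile(p[:,0],[2,25,50,75,98]).round(1),"Y",np.percentile(p[:,1],[1,99]).round(1),"slope deg",np.degrees(np.polyfit(p[:,1],p[:,0],1)[0]).round(2))
    m=(Z>.006)&(Z<.018)&(abs(Y)<.06)&(X<-.03);print("base -x edge X",np.percentile(X[m]*1000,[.5,2]).round(1))
    m=(Z>.006)&(Z<.018)&(abs(X)<.03)&(abs(Y)<.08);print("base Y",np.percentile(Y[m]*1000,[.5,2,98,99.5]).round(1))
```

```text
top heights by Y (mm): median z
-50:14 -48:14 -46:14 -44:14 -42:14 -40:46 -38:48 -36:49 -34:47 -32:43 -30:14 -28:14 -26:14 -24:14 -22:14 -20:43 -18:46 -16:49 -14:50 -12:49 -10:50 -8:49 -6:49 -4:49 -2:49 0:49 2:49 4:49 6:49 8:49 10:49 12:49 14:49 16:48 18:44 20:40 22:14 24:14 26:14 28:14 30:14 32:14 34:13 36:19 38:44 40:48 42:49 44:49 46:14 48:14 50:14 
block [-0.9 -1. ] [101.7  57.7] 0.08
board top X [ 45.1  54.4  57.9  61.9 579.7] Y [-61.2  74.1] slope deg 68.28
base -x edge X [-59.6 -59.3]
base Y [-62.4 -61.1  65.3  66.4]
scene heights by Y (mm): median z
-50:-421 -48:-542 -46:-541 -44:49 -42:-425 -40:41 -38:45 -36:47 -34:46 -32:44 -30:41 -28:42 -26:38 -24:-541 -22:-541 -20:-541 -18:-541 -16:45 -14:47 -12:47 -10:48 -8:48 -6:47 -4:48 -2:48 0:48 2:48 4:47 6:48 8:48 10:47 12:48 14:48 16:47 18:44 20:39 22:39 24:30 26:-541 28:-67 30:-540 32:-543 34:-543 36:-543 38:-542 40:36 42:45 44:42 46:37 48:31 50:12 
block [-0.6 -0.2] [ 59.6 101. ] 89.99
board top X [ 53.1  59.5 231.6 777.8 846. ] Y [-56.2  73.7] slope deg 21.18
base -x edge X [-438.5 -435.4]
base Y [43.9 44.4 69.2 69.8]
```

send_rows --motion '[[[1,0,0,0,-5,0,0],[1,0,0,0,-5,0,0],[1,0,0,0,-5,0,0],[1,0,0,0,-5,0,0],[1,0,0,0,-4.8,0,0],[1,0,0,0,0,0,-6],[1,0,0,0,0,0,-6],[1,0,0,0,0,0,-5.7]]]'

```text
t: 8.22
tcp_pos: [0.5822, 0.2995, 0.2444]
eef_rot: [[-0.986, -0.167, -0.002], [-0.167, 0.986, -0.005], [0.003, -0.004, -1.0]]
wrist_force: [-0.5, -0.4, -2.7]
gripper_width: 0.0133
```

send_rows --motion '[[[1,4,-12,3,0,0,0],[1,8.4,-25,6,0,0,0],[1,8.4,-25,6,0,0,0],[1,8.4,-25,6,0,0,0],[1,8.4,-25,6,0,0,0],[1,8.4,-25,6,0,0,0],[1,8.4,-25,6,0,0,0],[1,8.4,-25,6,0,0,0]]]'

```text
t: 8.88
tcp_pos: [0.5499, 0.1045, 0.1995]
eef_rot: [[-0.987, -0.163, -0.003], [-0.163, 0.987, -0.004], [0.003, -0.004, -1.0]]
wrist_force: [0.4, -0.8, -3.0]
gripper_width: 0.0134
```

send_rows --motion '[[[1,8.4,-25,6,0,0,0],[1,8.4,-25,6,0,0,0],[1,8.4,-25,6,0,0,0],[1,8.4,-25,6,0,0,0],[1,8.4,-25,6,0,0,0],[1,4.4,-10,3,0,0,0],[1,0,0,0,0,0,0],[1,0,0,0,0,0,0]]]'

```text
t: 9.55
tcp_pos: [0.527, -0.0347, 0.1678]
eef_rot: [[-0.987, -0.162, -0.002], [-0.162, 0.987, -0.003], [0.002, -0.003, -1.0]]
wrist_force: [0.5, 0.5, -3.1]
gripper_width: 0.0132
```

```bash
cat > look.py <<'E'
from h import *
import sys
tag=sys.argv[1];grab=float(sys.argv[2]);yslot=float(sys.argv[3])  # TCP height above slab foot, slot Y in rack
s=telemetry.sense();R=s["eef_rot"];T=s["tcp_pos"];print(s["t"],T.round(4),R.round(3).tolist(),s["wrist_force"].round(1),s["gripper_width"])
a=np.radians(9.3);ex=np.array([np.cos(a),np.sin(a),0]);ey=np.array([-np.sin(a),np.cos(a),0]);C=np.array([.5298,-.0353,0])
print("TCP in rack mm",((T-C)@ex*1e3).round(1),((T-C)@ey*1e3).round(1))
o=np.zeros((400,800,3),np.uint8)
for i,n in enumerate(("scene","top")):
    im,d=viewer.get_image(n);cv2.imwrite(f"pics/{n}_{tag}.png",im);np.save(f"pics/{n}_{tag}.npy",d)
    u,v=(proj(n,C+[0,0,.07])).astype(int);h=70;o[:,400*i:400*i+400]=cv2.resize(im[v-h:v+h,u-h:u+h],(400,400),interpolation=2)
    f=lambda P:tuple(int(q) for q in (proj(n,P)-(u-h,v-h))*400/(2*h)+(400*i,0))
    F=T+grab*R[:,2]
    for P in(F,F-.04*ex,F+.04*ex): cv2.circle(o,f(P),2,(0,0,255),-1)
    cv2.line(o,f(C+yslot*ey-.05*ex+[0,0,.012]),f(C+yslot*ey+.054*ex+[0,0,.012]),(0,255,0),1)
cv2.imwrite(f"pics/v_{tag}.png",o)
E
python3 look.py 3 .051 .027
```

```text
9.55 [ 0.527  -0.0347  0.1678] [[-0.987, -0.162, -0.002], [-0.162, 0.987, -0.003], [0.002, -0.003, -1.0]] [ 0.5  0.5 -3.1] 0.013229701054230212
TCP in rack mm -2.6 1.1
```

View pics/v_3.png

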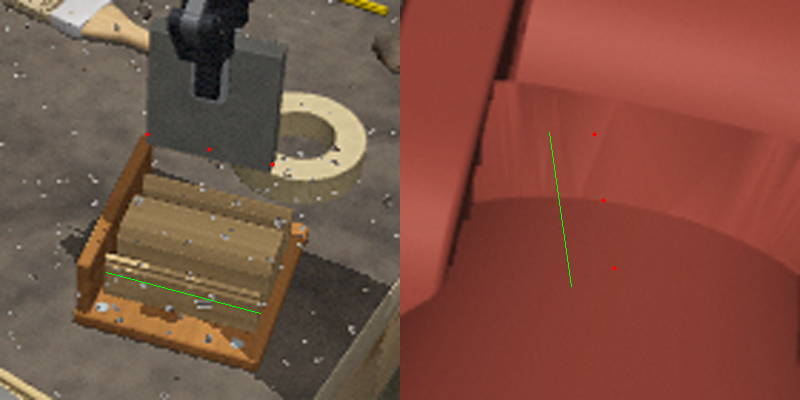

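The slab hangs squarely: its bottom corners are near (148,135) and (275,168), matching the projected foot. My row sum overshot, so the TCP is 26 mm short of the wide slot's line. I'll correct that and fit the held slab's face.

send_rows --motion '[[[1,-2,5,3,0,0,0],[1,-2,8,5,0,0,0],[1,-2,8,5,0,0,0],[1,-2,5,2,0,0,0],[1,0,0,0,0,0,0],[1,0,0,0,0,0,0]]]'

```text
t: 10.15
tcp_pos: [0.5316, -0.0069, 0.1531]
eef_rot: [[-0.986, -0.165, -0.001], [-0.165, 0.986, -0.004], [0.002, -0.003, -1.0]]
wrist_force: [0.6, 0.3, -3.4]
gripper_width: 0.0132
```

```bash
cat > held.py <<'E'
from h import *
import sys
th=float(sys.argv[1]);tag=sys.argv[2]
s=telemetry.sense();R=s["eef_rot"];T=s["tcp_pos"]
a=np.radians(9.3);B=np.array([[np.cos(a),np.sin(a),0],[-np.sin(a),np.cos(a),0],[0,0,1]]);C=np.array([.5298,-.0353,0])
print("t",s["t"],"TCP rack mm",(B@(T-C)*1e3).round(1),"w",s["gripper_width"])
im,W=cloud("scene");cv2.imwrite(f"pics/h_{tag}.png",im)
q=(W-T)@R*1e3   # tool coords, mm; back face (seen from +y) at tool y = th/2
S=cv2.cvtColor(im,cv2.COLOR_BGR2HSV)[...,1]
k=(abs(q[...,0])<50)&(abs(q[...,1])<14)&(q[...,2]>-45)&(q[...,2]<65)&(S<70)
f=k&(abs(q[...,0])>16)&(q[...,2]<36)
p=q[f];A=np.c_[p[:,0],p[:,2],np.ones(len(p))]
for _ in range(4):
    w=np.linalg.lstsq(A,p[:,1],rcond=None)[0];r=abs(p[:,1]-A@w);A,p=A[r<2.5],p[r<2.5]
print(len(p),"face y=%.4f x %+.4f z %+.2f (half thickness %.1f)"%(*w,th/2))
m=(abs(q[...,1]-(w[0]*q[...,0]+w[1]*q[...,2]+w[2]))<3)&k
print("x range (z -20..20)",np.percentile(q[m&(abs(q[...,2])<20)][:,0],[1,99]).round(1),
 "bottom z at x<-20:",np.percentile(q[m&(q[...,0]<-20)&(q[...,0]>-38)][:,2],98).round(1),"x>20:",np.percentile(q[m&(q[...,0]>20)&(q[...,0]<38)][:,2],98).round(1),"top z:",np.percentile(q[m][:,2],1).round(1))
E
python3 held.py 14 4
```

```text
t 10.15 TCP rack mm [  6.4  27.8 153.1] w 0.013234341466975753
747 face y=-0.0058 x +0.0183 z +6.46 (half thickness 7.0)
x range (z -20..20) [-40.2  39.6] bottom z at x<-20: 48.2 x>20: 50.0 top z: -38.0
```

send_rows --motion '[[[1,0,0,8,0,0,0],[1,0,0,10,0,0,0],[1,0,0,10,0,0,0],[1,0,0,10,0,0,0],[1,0,0,6,0,0,0],[1,0,0,4,0,0,0],[1,0,0,3,0,0,0],[1,0,0,3,0,0,0]]]'

```text
t: 10.87
tcp_pos: [0.5317, -0.0078, 0.0991]
eef_rot: [[-0.987, -0.163, -0.001], [-0.163, 0.987, -0.003], [0.001, -0.003, -1.0]]
wrist_force: [-0.2, 0.5, -2.2]
gripper_width: 0.0133
```

send_rows --motion '[[[1,0,0,3,0,0,0],[1,0,0,3,0,0,0],[1,0,0,3,0,0,0],[1,0,0,3,0,0,0],[1,0,0,0,0,0,0]]]'

```text
t: 11.28
tcp_pos: [0.5314, -0.0078, 0.0868]
eef_rot: [[-0.987, -0.164, -0.001], [-0.164, 0.987, -0.003], [0.002, -0.003, -1.0]]
wrist_force: [0.8, -0.2, -2.4]
gripper_width: 0.0139
```

send_rows --motion '[[[1,0,0,2.5,0,0,0],[1,0,0,2.5,0,0,0],[1,0,0,2.5,0,0,0],[1,0,0,2.5,0,0,0],[1,0,0,2.5,0,0,0],[1,0,0,2.5,0,0,0],[1,0,0,0,0,0,0]]]'

```text
t: 11.87
tcp_pos: [0.5313, -0.0079, 0.0718]
eef_rot: [[-0.987, -0.164, -0.001], [-0.164, 0.987, -0.003], [0.002, -0.003, -1.0]]
wrist_force: [-0.3, -0.8, -1.5]
gripper_width: 0.0134
```

send_rows --motion '[[[1,0,0,1.5,0,0,0],[1,0,0,1.5,0,0,0],[1,0,0,1,0,0,0],[1,0,0,1,0,0,0],[1,0,0,0,0,0,0]]]'

```text
t: 12.28
tcp_pos: [0.5316, -0.0079, 0.0671]
eef_rot: [[-0.987, -0.164, -0.001], [-0.164, 0.987, -0.003], [0.001, -0.003, -1.0]]
wrist_force: [-0.7, 0.4, -3.3]
gripper_width: 0.0131
```

send_rows --motion '[[[1,0,0,1,0,0,0],[1,0,0,1,0,0,0],[1,0,0,0,0,0,0]]]'

```text
t: 12.53
tcp_pos: [0.5316, -0.0079, 0.0652]
eef_rot: [[-0.987, -0.164, -0.001], [-0.164, 0.987, -0.003], [0.001, -0.003, -1.0]]
wrist_force: [-0.8, 1.3, -3.0]
gripper_width: 0.0132
```

send_rows --motion '[[[1,0,0,0.7,0,0,0],[1,0,0,0.7,0,0,0],[1,0,0,0,0,0,0]]]'

```text
t: 12.78
tcp_pos: [0.5317, -0.0079, 0.0638]
eef_rot: [[-0.987, -0.164, -0.001], [-0.164, 0.987, -0.003], [0.001, -0.003, -1.0]]
wrist_force: [-0.6, 1.6, -2.6]
gripper_width: 0.0136
```

send_rows --motion '[[[1,0,0,0.6,0,0,0],[1,0,0,0.6,0,0,0],[1,0,0,0,0,0,0]]]'

```text
t: 13.03
tcp_pos: [0.5316, -0.0079, 0.0636]
eef_rot: [[-0.987, -0.164, -0.0], [-0.164, 0.987, -0.004], [0.001, -0.004, -1.0]]
wrist_force: [-5.4, 1.4, 9.6]
gripper_width: 0.0132
```

send_rows --motion '[[[1,0,0,0.4,0,0,0],[1,0,0,0.4,0,0,0],[1,0,0,0,0,0,0]]]'

```text
t: 13.28
tcp_pos: [0.5316, -0.0079, 0.0635]
eef_rot: [[-0.987, -0.164, 0.0], [-0.164, 0.987, -0.004], [0.0, -0.004, -1.0]]
wrist_force: [-8.6, 0.9, 20.0]
gripper_width: 0.0133
```

Floor contact came at TCP z = 63.5 mm. I'll ease the pressure off, then slide toward the end board.

send_rows --motion '[[[1,0,0,-0.7,0,0,0],[1,0,0,-0.6,0,0,0],[1,-0.7,0,0,0,0,0],[1,-0.7,0,0,0,0,0],[1,-0.7,0,0,0,0,0],[1,-0.7,0,0,0,0,0],[1,0,0,0,0,0,0]]]'

```text
t: 13.87
tcp_pos: [0.5328, -0.0077, 0.0637]
eef_rot: [[-0.987, -0.163, -0.003], [-0.163, 0.987, -0.004], [0.004, -0.004, -1.0]]
wrist_force: [-9.7, -0.7, 13.5]
gripper_width: 0.0135
```

send_rows --motion '[[[1,-0.7,0,0,0,0,0],[1,-0.7,0,0,0,0,0],[1,-0.7,0,0,0,0,0],[1,0,0,0,0,0,0]]]'

```text
t: 14.2
tcp_pos: [0.535, -0.0073, 0.0637]
eef_rot: [[-0.987, -0.163, -0.003], [-0.163, 0.987, -0.004], [0.004, -0.004, -1.0]]
wrist_force: [-9.7, -0.1, 14.3]
gripper_width: 0.0135
```

send_rows --motion '[[[1,0,0,-0.5,0,0,0],[1,-0.7,0,0,0,0,0],[1,-0.7,0,0,0,0,0],[1,0,0,0,0,0,0]]]'

```text
t: 14.53
tcp_pos: [0.5377, -0.0069, 0.0637]
eef_rot: [[-0.987, -0.164, -0.001], [-0.164, 0.987, -0.004], [0.002, -0.003, -1.0]]
wrist_force: [-3.8, -0.5, 5.1]
gripper_width: 0.0134
```

send_rows --motion '[[[1,-0.7,0,0,0,0,0],[1,-0.7,0,0,0,0,0],[1,0,0,0,0,0,0]]]'

```text
t: 14.78
tcp_pos: [0.5381, -0.0068, 0.0637]
eef_rot: [[-0.987, -0.163, -0.003], [-0.163, 0.987, -0.004], [0.003, -0.003, -1.0]]
wrist_force: [-8.9, -0.2, 8.6]
gripper_width: 0.0135
```

send_rows --motion '[[[1,-0.7,0,0,0,0,0],[1,-0.7,0,0,0,0,0],[1,0,0,0,0,0,0]]]'

```text
t: 15.03
tcp_pos: [0.5381, -0.0068, 0.0637]
eef_rot: [[-0.987, -0.163, -0.005], [-0.163, 0.987, -0.004], [0.006, -0.004, -1.0]]
wrist_force: [-13.8, -1.4, 15.5]
gripper_width: 0.0134
```

```bash
python3 held.py 14 5
python3 - <<'E'
from h import *
print(telemetry.sense()["wrist_force"])
E
```

```text
t 15.0333 TCP rack mm [12.8 26.8 63.7] w 0.013445820256556726
461 face y=-0.0099 x +0.0203 z +6.35 (half thickness 7.0)
x range (z -20..20) [-38.3  39.3] bottom z at x<-20: 23.9 x>20: 23.7 top z: -39.4
[-15.37251172  -1.91927659  14.13549278]
```

send_rows --motion '[[[1,0,0,-0.5,0,0,0],[1,0,0,-0.4,0,0,0],[1,0,0,0,0,0,0],[1,0,0,0,0,0,0]]]'

```text
t: 15.42
tcp_pos: [0.5382, -0.0068, 0.0638]
eef_rot: [[-0.987, -0.163, -0.005], [-0.163, 0.987, -0.004], [0.006, -0.003, -1.0]]
wrist_force: [-9.6, -0.8, 3.5]
gripper_width: 0.0135
```

```bash
python3 look.py 5b .0515 .027
```

```text
15.4167 [ 0.5382 -0.0068  0.0638] [[-0.987, -0.163, -0.005], [-0.163, 0.987, -0.004], [0.006, -0.003, -1.0]] [-9.6 -0.8  3.5] 0.013543415437204146
TCP in rack mm 12.9 26.8
```

View pics/v_5b.png

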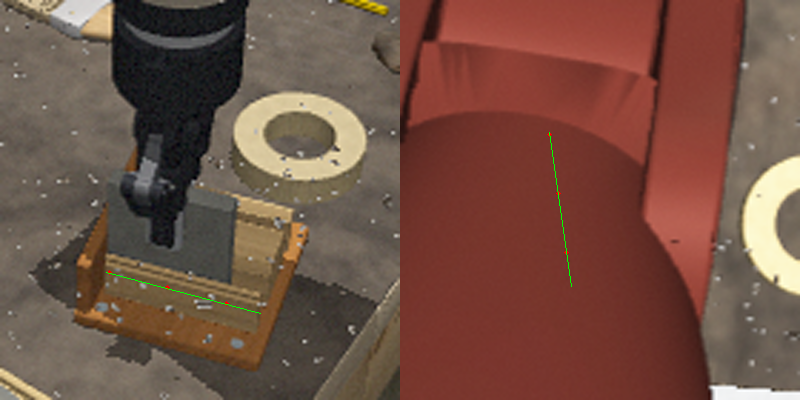

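Fx stays at −9.6 N with only 3.5 N on the floor and no motion, so the slab is against the end board. In the picture it stands in the wide slot, touching the board at (107,250). I'll relax the push, open and withdraw upward.

send_rows --motion '[[[1,0.7,0,0,0,0,0],[1,0.7,0,0,0,0,0],[0.6,0,0,0,0,0,0],[0.55,0,0,0,0,0,0],[0.45,0,0,0,0,0,0],[0.25,0,0,0,0,0,0],[0.25,0,0,0,0,0,0],[0.25,0,0,0,0,0,0]]]'

```text
t: 16.18
tcp_pos: [0.5396, -0.0067, 0.0648]
eef_rot: [[-0.987, -0.164, 0.0], [-0.164, 0.987, -0.004], [0.001, -0.003, -1.0]]
wrist_force: [-0.8, -0.1, -0.4]
gripper_width: 0.0323
```

send_rows --motion '[[[0.25,0,0,-3,0,0,0],[0.25,0,0,-8,0,0,0],[0.25,0,0,-15,0,0,0],[0.25,0,0,-20,0,0,0],[0.25,0,0,-25,0,0,0],[0.25,0,0,-25,0,0,0],[0.25,0,0,-25,0,0,0],[0.06,0,0,-10,0,0,0]]]'

```text
t: 16.85
tcp_pos: [0.5408, -0.0064, 0.1997]
eef_rot: [[-0.987, -0.164, 0.004], [-0.164, 0.987, -0.004], [-0.004, -0.005, -1.0]]
wrist_force: [1.3, 0.8, 0.4]
gripper_width: 0.0395
```

send_rows --motion '[[[0.06,-10.6,31,0.9,0,0,0],[0.06,-10.6,31,0.9,0,0,0],[0.06,-10.6,31,0.9,0,0,0],[0.06,-10.6,31,0.9,0,0,0],[0.06,-10.6,31,0.9,0,0,0],[0.06,-10.6,31,0.9,0,0,0],[0.06,-10.6,31,0.9,0,0,0],[0.06,0,0,0,0,0,6]]]'

```text
t: 17.52
tcp_pos: [0.5771, 0.2252, 0.188]
eef_rot: [[-0.998, -0.065, -0.0], [-0.065, 0.998, -0.002], [0.0, -0.002, -1.0]]
wrist_force: [-0.8, -1.3, -1.3]
gripper_width: 0.0401
```

send_rows --motion '[[[0.06,0,0,0,0,0,6],[0.06,0,0,0,0,0,5.6],[0.06,0,0,0,6.2,0,0],[0.06,0,0,0,6.2,0,0],[0.06,0,0,0,6.2,0,0],[0.06,0,0,0,6.2,0,0],[0.06,0,0,0,0,0,0],[0.06,0,0,0,0,0,0]]]'

```text
t: 18.18
tcp_pos: [0.5765, 0.2213, 0.1864]
eef_rot: [[-0.99, 0.126, -0.062], [0.14, 0.898, -0.418], [0.003, -0.423, -0.906]]
wrist_force: [-0.1, 0.6, 0.8]
gripper_width: 0.0405
```

send_rows --motion '[[[0.06,0,0,20,0,0,0],[0.06,0,0,20,0,0,0],[0.06,0,0,15,0,0,0],[0.06,0,0,5,0,0,0],[0.06,0,0,0,0,0,0]]]'

```text
t: 18.6
tcp_pos: [0.573, 0.1935, 0.1344]
eef_rot: [[-0.99, 0.131, -0.061], [0.144, 0.897, -0.417], [0.0, -0.421, -0.907]]
wrist_force: [0.2, -0.7, 0.1]
gripper_width: 0.0399
```

Run:
```python
from h import *
s=telemetry.sense();R=s["eef_rot"];T=s["tcp_pos"];print(s["t"],T.round(4),R.round(3).tolist())
top=np.array([.5731,.1823,.1122]);print("top centre in tool mm",(R.T@(top-T)*1e3).round(1))
o=np.zeros((400,800,3),np.uint8)
for i,n in enumerate(("scene","top")):
    im,d=viewer.get_image(n);cv2.imwrite(f"pics/{n}6.png",im)
    u,v=(proj(n,top)+([25,-20] if n=="scene" else [30,0])).astype(int);h=75;c=cv2.resize(im[v-h:v+h,u-h:u+h],(400,400),interpolation=2);o[:,400*i:400*i+400]=c
    for P in(top,T,T+.03*R[:,2]):
        p=((proj(n,P)-(u-h,v-h))*400/2/h).astype(int)+(400*i,0);cv2.circle(o,tuple(map(int,p)),2,(0,0,255),-1)
cv2.imwrite("pics/pre2.png",o)
```

```text
18.6 [0.573  0.1935 0.1344] [[-0.99, 0.131, -0.061], [0.144, 0.897, -0.417], [0.0, -0.421, -0.907]]
top centre in tool mm [-1.7 -0.6 24.8]
```

View pics/pre2.png

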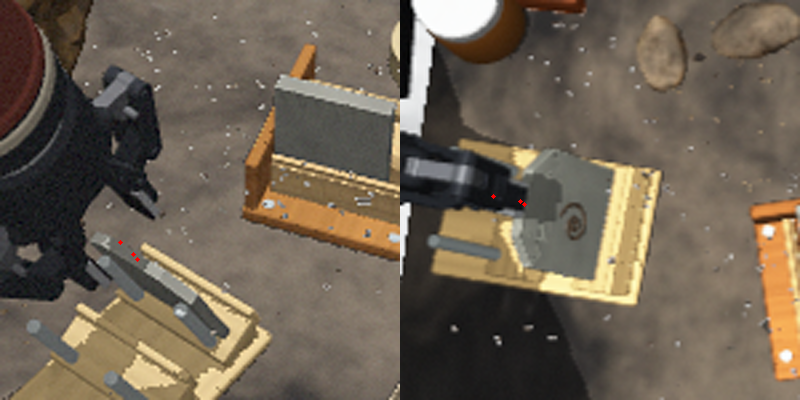

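Red dots sit on the thin slab's top edge, (137,259) left and (522,203) right. The thick slab stands upright in the wide slot. I'll descend with a −1.7/−0.6 mm correction and grip.

send_rows --motion '[[[0.06,-1.7,-0.6,4,0,0,0],[0.06,0,0,13,0,0,0],[0.06,0,0,14,0,0,0],[0.06,0,0,14,0,0,0],[0.06,0,0,13,0,0,0],[0.06,0,0,6,0,0,0],[0.06,0,0,0,0,0,0]]]'

```text
t: 19.28
tcp_pos: [0.5708, 0.1669, 0.0758]
eef_rot: [[-0.99, 0.129, -0.061], [0.143, 0.897, -0.418], [0.001, -0.423, -0.906]]
wrist_force: [1.0, 1.0, 0.3]
gripper_width: 0.0402
```

send_rows --motion '[[[0.4,0,0,0,0,0,0],[0.6,0,0,0,0,0,0],[0.75,0,0,0,0,0,0],[0.85,0,0,0,0,0,0],[1,0,0,0,0,0,0],[1,0,0,0,0,0,0],[1,0,0,0,0,0,0],[1,0,0,0,0,0,0]]]' --force 40

```text
t: 19.95
tcp_pos: [0.5717, 0.1675, 0.0774]
eef_rot: [[-0.99, 0.129, -0.059], [0.142, 0.897, -0.418], [-0.002, -0.423, -0.906]]
wrist_force: [-1.1, -0.1, 5.5]
gripper_width: 0.0075
```

send_rows --motion '[[[1,0,0,-2,0,0,0],[1,0,0,-4,0,0,0],[1,0,0,-6,0,0,0],[1,0,-1,-8,0,0,0],[1,0,-1,-10,0,0,0],[1,0,0,-15,0,0,0],[1,0,0,-15,0,0,0],[1,0,0,-15,0,0,0]]]'

```text
t: 20.62
tcp_pos: [0.5756, 0.1979, 0.1468]
eef_rot: [[-0.99, 0.129, -0.059], [0.142, 0.897, -0.417], [-0.001, -0.422, -0.907]]
wrist_force: [-0.1, -0.1, -1.5]
gripper_width: 0.0078
```

send_rows --motion '[[[1,0,0,-20,0,0,0],[1,0,0,-25,0,0,0],[1,0,0,-25,0,0,0],[1,0,0,-25,0,0,0],[1,0,0,-15,0,0,0],[1,0,0,0,0,0,0],[1,0,0,0,0,0,0]]]'

```text
t: 21.2
tcp_pos: [0.5824, 0.2437, 0.2454]
eef_rot: [[-0.99, 0.129, -0.058], [0.142, 0.898, -0.417], [-0.002, -0.421, -0.907]]
wrist_force: [0.1, 0.3, -1.2]
gripper_width: 0.008
```

send_rows --motion '[[[1,0,0,0,-5,0,0],[1,0,0,0,-5,0,0],[1,0,0,0,-5,0,0],[1,0,0,0,-5,0,0],[1,0,0,0,-5,0,0],[1,0,0,0,0,0,-6],[1,0,0,0,0,0,-6],[1,0,0,0,0,0,-5.5]]]'

```text
t: 21.87
tcp_pos: [0.5811, 0.2415, 0.2439]
eef_rot: [[-0.986, -0.165, -0.002], [-0.165, 0.986, -0.001], [0.002, -0.0, -1.0]]
wrist_force: [-0.2, 0.2, -1.7]
gripper_width: 0.0075
```

send_rows --motion '[[[1,3.8,-12.1,2,0,0,0],[1,7.6,-24.3,4,0,0,0],[1,7.6,-24.3,4,0,0,0],[1,7.6,-24.3,4,0,0,0],[1,7.6,-24.3,4,0,0,0],[1,7.6,-24.3,4,0,0,0],[1,7.6,-24.3,4,0,0,0],[1,7.6,-24.3,4,0,0,0]]]'

```text
t: 22.53
tcp_pos: [0.5537, 0.0524, 0.2135]
eef_rot: [[-0.987, -0.162, -0.002], [-0.162, 0.987, -0.0], [0.002, 0.0, -1.0]]
wrist_force: [0.4, -0.4, -2.1]
gripper_width: 0.0077
```

send_rows --motion '[[[1,7.6,-24.3,4,0,0,0],[1,7.6,-24.3,4,0,0,0],[1,7.6,-24.3,4,0,0,0],[1,7.6,-24.3,4,0,0,0],[1,3.8,-12.2,2,0,0,0],[1,0,0,0,0,0,0],[1,0,0,0,0,0,0]]]'

```text
t: 23.12
tcp_pos: [0.5384, -0.0598, 0.1962]
eef_rot: [[-0.987, -0.16, -0.001], [-0.16, 0.987, 0.001], [0.001, 0.001, -1.0]]
wrist_force: [-0.6, 0.0, -1.0]
gripper_width: 0.0074
```

```bash
python3 held.py 8 7
```

```text
t 23.1167 TCP rack mm [  4.5 -25.6 196.2] w 0.00739275939764478
775 face y=-0.0023 x +0.0078 z +3.42 (half thickness 4.0)
x range (z -20..20) [-38.9  39.4] bottom z at x<-20: 51.1 x>20: 51.0 top z: -35.1
```

send_rows --motion '[[[1,0,-1.3,8,0,0,0],[1,0,0,15,0,0,0],[1,0,0,15,0,0,0],[1,0,0,15,0,0,0],[1,0,0,12,0,0,0],[1,0,0,10,0,0,0],[1,0,0,8,0,0,0],[1,0,0,5,0,0,0]]]'

```text
t: 23.83
tcp_pos: [0.5391, -0.0602, 0.1078]
eef_rot: [[-0.987, -0.163, -0.001], [-0.163, 0.987, 0.0], [0.001, 0.0, -1.0]]
wrist_force: [0.1, 0.6, -1.8]
gripper_width: 0.0077
```

send_rows --motion '[[[1,0,0,3,0,0,0],[1,0,0,3,0,0,0],[1,0,0,3,0,0,0],[1,0,0,3,0,0,0],[1,0,0,3,0,0,0],[1,0,0,0,0,0,0]]]'

```text
t: 24.33
tcp_pos: [0.5392, -0.0609, 0.0935]
eef_rot: [[-0.987, -0.162, -0.0], [-0.162, 0.987, 0.0], [0.0, 0.0, -1.0]]
wrist_force: [0.2, -0.7, -2.1]
gripper_width: 0.0081
```

```bash
python3 look.py 8 .052 -.027
```

```text
24.3333 [ 0.5392 -0.0609  0.0935] [[-0.987, -0.162, -0.0], [-0.162, 0.987, 0.0], [0.0, 0.0, -1.0]] [ 0.2 -0.7 -2.1] 0.008064253024708912
TCP in rack mm 5.2 -26.8
```

View pics/v_8.png

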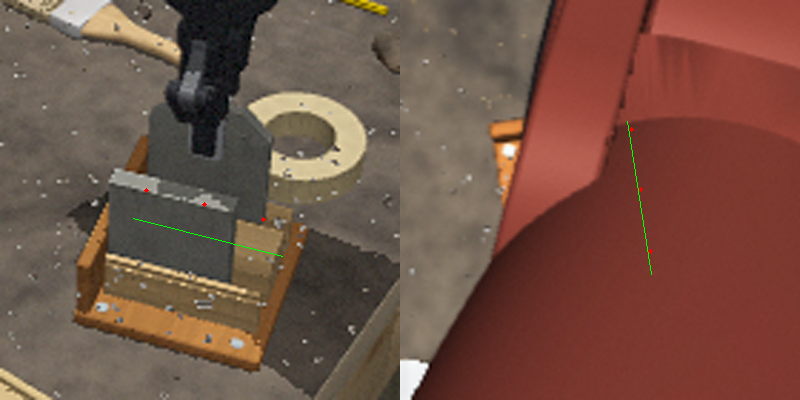

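The thick slab stands upright against the board (left edge at (110,215)). The thin slab is entering the narrow slot behind it with no side force. I'll keep lowering slowly.

send_rows --motion '[[[1,0,0,2.5,0,0,0],[1,0,0,2.5,0,0,0],[1,0,0,2.5,0,0,0],[1,0,0,2.5,0,0,0],[1,0,0,0,0,0,0]]]'

```text
t: 24.85
tcp_pos: [0.5391, -0.0608, 0.0833]
eef_rot: [[-0.987, -0.162, -0.001], [-0.162, 0.987, 0.0], [0.001, 0.0, -1.0]]
wrist_force: [0.5, 0.2, -1.4]
gripper_width: 0.0077
```

send_rows --motion '[[[1,0,0,2.5,0,0,0],[1,0,0,2.5,0,0,0],[1,0,0,2.5,0,0,0],[1,0,0,2.5,0,0,0],[1,0,0,1.5,0,0,0],[1,0,0,0,0,0,0]]]'

```text
t: 25.35
tcp_pos: [0.5392, -0.0608, 0.072]
eef_rot: [[-0.987, -0.162, -0.001], [-0.162, 0.987, 0.0], [0.001, 0.0, -1.0]]
wrist_force: [0.5, -0.3, -0.6]
gripper_width: 0.0075
```

send_rows --motion '[[[1,0,0,1.5,0,0,0],[1,0,0,1.5,0,0,0],[1,0,0,1,0,0,0],[1,0,0,1,0,0,0],[1,0,0,0,0,0,0]]]'

```text
t: 25.77
tcp_pos: [0.5394, -0.0609, 0.0672]
eef_rot: [[-0.987, -0.162, -0.0], [-0.162, 0.987, 0.0], [0.0, 0.0, -1.0]]
wrist_force: [-0.6, 0.3, -1.3]
gripper_width: 0.0074
```

send_rows --motion '[[[1,0,0,0.7,0,0,0],[1,0,0,0.7,0,0,0],[1,0,0,0.7,0,0,0],[1,0,0,0,0,0,0]]]'

```text
t: 26.1
tcp_pos: [0.5394, -0.0609, 0.0652]
eef_rot: [[-0.987, -0.162, -0.0], [-0.162, 0.987, 0.0], [0.0, 0.0, -1.0]]
wrist_force: [-0.2, 0.2, -1.6]
gripper_width: 0.0075
```

send_rows --motion '[[[1,0,0,0.5,0,0,0],[1,0,0,0.5,0,0,0],[1,0,0,0,0,0,0]]]'

```text
t: 26.35
tcp_pos: [0.5394, -0.0609, 0.0647]
eef_rot: [[-0.987, -0.162, 0.0], [-0.162, 0.987, -0.0], [-0.0, -0.0, -1.0]]
wrist_force: [-2.3, -0.2, 4.3]
gripper_width: 0.0074
```

send_rows --motion '[[[1,0,0,0.4,0,0,0],[1,0,0,0.4,0,0,0],[1,0,0,0,0,0,0]]]'

```text
t: 26.6
tcp_pos: [0.5395, -0.061, 0.0647]
eef_rot: [[-0.987, -0.162, 0.001], [-0.162, 0.987, -0.0], [-0.001, -0.0, -1.0]]
wrist_force: [-6.4, -0.4, 14.4]
gripper_width: 0.0073
```

Floor contact is at TCP z = 64.7 mm. I'll ease off and slide.

send_rows --motion '[[[1,0,0,-0.5,0,0,0],[1,0,0,-0.4,0,0,0],[1,-0.7,0,0,0,0,0],[1,-0.7,0,0,0,0,0],[1,-0.7,0,0,0,0,0],[1,-0.7,0,0,0,0,0],[1,0,0,0,0,0,0]]]'

```text
t: 27.18
tcp_pos: [0.5416, -0.0606, 0.0648]
eef_rot: [[-0.987, -0.162, -0.001], [-0.162, 0.987, -0.001], [0.001, -0.0, -1.0]]
wrist_force: [-6.2, -0.8, 8.7]
gripper_width: 0.0072
```

send_rows --motion '[[[1,-0.7,0,0,0,0,0],[1,-0.7,0,0,0,0,0],[1,-0.7,0,0,0,0,0],[1,0,0,0,0,0,0]]]'

```text
t: 27.52
tcp_pos: [0.5437, -0.0603, 0.0648]
eef_rot: [[-0.987, -0.162, -0.001], [-0.162, 0.987, -0.001], [0.001, -0.0, -1.0]]
wrist_force: [-6.0, -0.3, 9.3]
gripper_width: 0.0075
```

send_rows --motion '[[[1,0,0,-0.4,0,0,0],[1,-0.7,0,0,0,0,0],[1,-0.7,0,0,0,0,0],[1,-0.7,0,0,0,0,0],[1,0,0,0,0,0,0]]]'

```text
t: 27.93
tcp_pos: [0.5465, -0.0597, 0.0648]
eef_rot: [[-0.987, -0.162, 0.0], [-0.162, 0.987, 0.0], [-0.0, -0.0, -1.0]]
wrist_force: [-2.1, -0.4, 2.5]
gripper_width: 0.0076
```

send_rows --motion '[[[1,-0.7,0,0,0,0,0],[1,-0.7,0,0,0,0,0],[1,0,0,0,0,0,0]]]'

```text
t: 28.18
tcp_pos: [0.5469, -0.0596, 0.0648]
eef_rot: [[-0.987, -0.162, -0.002], [-0.162, 0.987, -0.0], [0.002, -0.0, -1.0]]
wrist_force: [-6.2, -1.5, 6.3]
gripper_width: 0.0076
```

send_rows --motion '[[[1,-0.7,0,0,0,0,0],[1,0,0,-0.4,0,0,0],[1,0,0,-0.3,0,0,0],[1,0,0,0,0,0,0],[1,0,0,0,0,0,0]]]'

```text
t: 28.6
tcp_pos: [0.547, -0.0596, 0.0649]
eef_rot: [[-0.987, -0.162, -0.003], [-0.162, 0.987, -0.0], [0.003, 0.0, -1.0]]
wrist_force: [-6.0, -3.3, 2.1]
gripper_width: 0.0077
```

Same contact signature, at the same X = 13 mm as the first slab. Relax, release, withdraw and check.

send_rows --motion '[[[1,0.6,0,0,0,0,0],[1,0.4,0,0,0,0,0],[0.8,0,0,0,0,0,0],[0.7,0,0,0,0,0,0],[0.6,0,0,0,0,0,0],[0.4,0,0,0,0,0,0],[0.4,0,0,0,0,0,0],[0.4,0,0,0,0,0,0]]]'

```text
t: 29.27
tcp_pos: [0.5477, -0.0595, 0.0656]
eef_rot: [[-0.987, -0.162, 0.0], [-0.162, 0.987, -0.0], [-0.0, -0.0, -1.0]]
wrist_force: [0.0, 0.1, -0.2]
gripper_width: 0.0256
```

send_rows --motion '[[[0.4,0,0,-3,0,0,0],[0.4,0,0,-8,0,0,0],[0.4,0,0,-15,0,0,0],[0.4,0,0,-20,0,0,0],[0.4,0,0,-25,0,0,0],[0.4,0,0,-25,0,0,0],[0.4,0,0,-25,0,0,0],[0.4,0,0,-15,0,0,0]]]'

```text
t: 29.93
tcp_pos: [0.5483, -0.0597, 0.205]
eef_rot: [[-0.987, -0.162, 0.003], [-0.162, 0.987, -0.001], [-0.003, -0.001, -1.0]]
wrist_force: [0.5, -0.2, -0.0]
gripper_width: 0.0258
```

send_rows --motion '[[[0.4,15,15,-10,0,0,0],[0.4,20,25,-5,0,0,0],[0.4,20,25,0,0,0,0],[0.4,20,25,0,0,0,0],[0.4,20,25,0,0,0,0],[0.4,20,25,0,0,0,0],[0.4,20,25,0,0,0,0],[0.4,0,0,0,0,0,0]]]'

```text
t: 30.6
tcp_pos: [0.3833, 0.0839, 0.2171]
eef_rot: [[-0.986, -0.164, -0.002], [-0.164, 0.986, 0.001], [0.002, 0.001, -1.0]]
wrist_force: [0.4, 0.3, 0.8]
gripper_width: 0.0259
```

```bash
python3 look.py 9 .052 -.027
python3 - <<'E'
from h import *
a=np.radians(9.3);ex=np.array([np.cos(a),np.sin(a)]);ey=np.array([-np.sin(a),np.cos(a)]);C=np.array([.5298,-.0353])
for n in("scene","top"):
    im=cv2.imread(f"pics/{n}_9.png");_,W=cloud(n,im,np.load(f"pics/{n}_9.npy"));S=cv2.cvtColor(im,cv2.COLOR_BGR2HSV)[...,1]
    q=W[...,:2]-C;X=q@ex*1e3;Y=q@ey*1e3;Z=W[...,2]*1e3
    for nm,y in(("thick",27),("thin",-27)):
        for z0,z1 in((62,78),(96,108)):
            k=(abs(Y-y)<14)&(abs(X)<70)&(Z>z0)&(Z<z1)&(S<80)
            if k.sum()>8: print(n,nm,z0,k.sum(),"X",np.percentile(X[k],[2,98]).round(1),"Y",np.percentile(Y[k],[5,50,95]).round(1),"ztop",np.percentile(Z[k],98).round(1))
E
```

```text
30.6 [0.3833 0.0839 0.2171] [[-0.986, -0.164, -0.002], [-0.164, 0.986, 0.001], [0.002, 0.001, -1.0]] [0.4 0.3 0.8] 0.02591573172254428
TCP in rack mm -125.4 141.3
scene thick 62 289 X [-27.1  49.5] Y [31.1 33.4 35.6] ztop 77.8
scene thick 96 335 X [-26.4  50.2] Y [20.6 29.5 35. ] ztop 104.0
scene thin 62 260 X [-26.4  50.6] Y [-25.7 -22.9 -20.5] ztop 77.4
scene thin 96 135 X [-13.5  36.8] Y [-30.3 -24.6 -21.4] ztop 103.2
top thick 96 362 X [-26.3  49.7] Y [20.1 26.2 32.5] ztop 104.9
top thin 62 27 X [-25.4  46.6] Y [-23.5 -23.3 -23.2] ztop 77.2
top thin 96 147 X [-15.6  39.2] Y [-30.5 -26.8 -23.4] ztop 105.2
```

View pics/v_9.png

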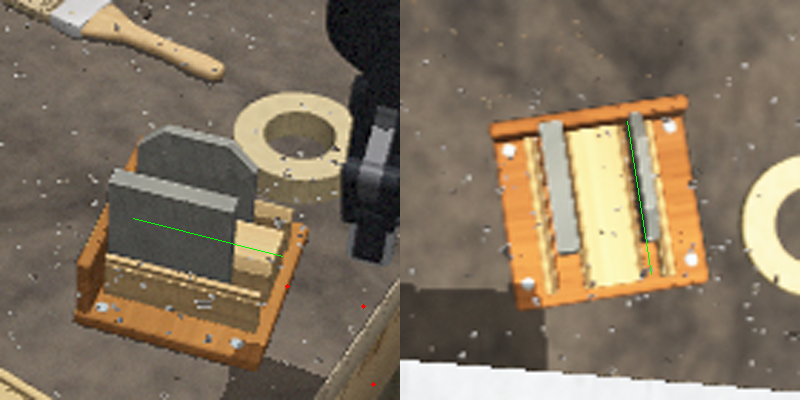

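The final view shows both slabs upright: thick in the wide slot, thin in the narrow one, both up against the end board, with the gripper clear. Flakes and brush were not touched. Handing in.

```bash
python3 -c "
from rig import robot
print(robot.finish_job())"
```

```text
the job is handed in; nothing more can be done
None
```

The job is handed in at about 31 s of the 66 s allowed. Both slabs stand upright in the rack, the thick one in the wide slot and the thin one in the narrow slot.

**What I did:** I took the thick slab first, then the thin one. Each was gripped at the middle of its top edge, lifted along the slope and turned upright. I lowered it slowly until the wrist force showed the floor, then slid it along the slot to the end board. I eased off the push before opening the fingers and withdrawing straight up.

**Forces:** The highest readings I saw were about 20 N while pressing on the slot floor and about 15 N while sliding.

**Last checks:**
- **End board contact:** each slab stopped moving while the push force stayed up and the floor load was small. Both stopped at the same place along the slot, about 13 mm from the rack centre.
- **Final pictures:** both slabs look upright, top edge up, at about 103–105 mm top height (102 mm expected). The gripper was clear of them.
- **Slight disagreement:** depth put both slab ends about 3 mm short of where the contact position puts them. That is roughly the camera error, and the slabs agree with each other, so I took the contact as real.
- **Not checked by measurement:** I did not measure the flakes or the brush before and after, but the arm did not go near them.

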